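# Seal the dry box lid

### The arm

A 7-joint arm with a two-finger parallel gripper is mounted at the origin on the work surface. World frame = base frame: x ahead of the robot, y to its left, z up, the work surface at z = 0. Lengths are in m, angles in rad, forces in N, time in s.
With the tool pointing down it reaches from about 0.4 to 0.75 m from the base axis. Payload 19.5 kg.
Tool frame: the origin (TCP) lies where the fingers leave the gripper's body, on its centre line; the fingertips stand 73 mm ahead of it and the grasp point (between the pads) lies 54 mm ahead of it; z points along the fingers, y is the line along which they close (so a half turn about z gives the same grasp; the last joint's range is limited). The gripper opens to 85 mm and grips with 20 to 120 N. Pads are 22 mm wide; open, the fingers measure 114 mm over their backs; the gripper's body (76 mm by 85 mm) begins 54 mm behind the grasp point. The pads swing forward as they close: fully open they stand 13 mm farther back than shut.
Start: joints at [-1.155, 0.707, -0.028, 1.485, 0.022, 0.951, -0.075], TCP at [0.254, 0.516, 0.304] pointing down, gripper open.
Joint ranges: [-2.71, 2.71], [-0.32, 2.16], [-1.57, 1.52], [0, 2.45], [-1.46, 4.6], [0, 2.02], [-2.83, 2.83]. Speed limits (rad/s): [1.89, 1.89, 2.57, 2.57, 3.01, 3.01, 3.01].

### API

Orientations are given as a unit quaternion [w, x, y, z].
In Python, from station import manip gives the robot as it stands. The module is installed in compiled form; this text tells all that it offers.
- The arm moves only by the tool apply_moves, never from a script. Its argument "increments" is a list of rows, each a list of 5 numbers: the shift along the tool's x, y, z in mm, then the turn about the tool's z in rad, then the opening, from 0 (shut) to 1 (fully open). In form: [[dx, dy, dz, roll, grip], ...]. A call has exactly 10 rows; each row shifts and turns the commanded pose from where the row before left it, along the tool's axes as they then stand; what a row does not reach is not made up. A row lasts 1/12 s, in which the tool goes at most 41.7 mm and 7.16 degrees, less where a joint would pass 70% of its speed; a pose out of reach is approached as far as the arm can. A call is refused whole if a number of a shift passes 41.7 or a number of a turn 0.125, either way. A call with a gripper value outside its range is refused whole. The fingers move at their own pace and stop on an object; the grip force is fixed at half the most. Time passes only in rows, so rows that do not move let the fingers close, or fill a call up. It gives the time, the measured TCP pose, the force, the opening and the grip force at its end, in the units of the state.
- manip.sense(): the state, without advancing time (a new reading comes with each control period).
- manip.capture(name): name is "side" or "top"; returns a dict with "image" (480x640x3 uint8, red, green, blue), "mtx" (3x3 intrinsics, pixels), "xyz" and "attitude" of the camera in the world. Camera axes: x right, y up, looking along -z (the intrinsics and any distortion apply to the point x, -y, -z); pixel columns grow to the right and rows downward; lengths in m; the calibration is good to about 2 mm. A picture is of the moment at which its call begins. There is no depth.
- manip.finish_job(): hands the job in; it is judged then, once.
Trained networks look in a picture, given as the dict that the camera call returned (one of the last four; its "shot" number tells which), for a name from the list of things; names that differ only in an ending like _2 or _b are one class to them, and where a whole thing is asked for, a point or a joint stands for the part that bears it (a point fixed in the world has none). Each returns a list of dicts, best first, with "p" (0 to 1); they miss things now and then, are a little off and sometimes report something else, mostly with a low value. They report only what shows in the picture. A call takes as long as a camera call. They do not tell look-alikes from the thing itself.
- manip.boxes_of(picture, target): "point" ([x, y, z] in m, in world coordinates, good to about 4 mm: the middle of the surface that is visible of it).
- manip.outline_of(picture, target): "pixels" (480x640 bool, what is visible of it).
- manip.pinpoint(picture, target): "point" ([x, y, z] in m, in world coordinates, good to about 4 mm: a listed point, or the origin of a listed thing).
The state is a dict: "time_s": time; "joint_positions": joint angles; "joint_vel": joint speeds; "effort": joint torques, N m; "tool_pos": TCP position; "eef_rot": TCP orientation; "force": force on the tool from outside, world axes, zero at the start; "torque": the same for the moment, N m; "grip_width": finger opening in m; "finger_force": force on a finger pad.
Only numpy, scipy, OpenCV 4.12 (cv2) and the standard library are available. Lean on these libraries where they do the work, as an engineer would, in place of code of your own. Each camera call takes 0.05 s, during which the arm holds its last target. There are 200 camera calls.

### The job

Seal the dry box, the grey one whose loose lid has a round black thumb pad at each corner: press the lid down on one corner pad after another, one corner at a time, until it sits flat and fully home all round. Leave the latched grey case with the carrying handle standing where it is.

Things in the scene. Friction and masses are not known exactly. Their poses are not given: they have to be found in the camera images.
- lid: Dry box lid: rigid grey plate 206 x 166 mm (x by y), 6 mm thick, a 22 mm skirt hanging loosely (3 mm play) over the box walls. At each corner a round black rubber pad, 32 mm across, 4 mm high, centred 83 mm in x and 63 mm in y from the middle. Origin: centre of the plate's underside (pad tops 10 mm above it), z up. 0.35 kg, not fastened; rests 9 to 12 mm above the rim at the start.
- box: Dry box: grey ribbed plastic, 190 x 150 x 80 mm (x by y by z), fixed to the bench. Origin: centre of its underside, z up, x along the long side. The lid is home when its origin is 80 mm above this origin (pad tops at 90 mm). A black rubber band round the walls below the rim shows under the lid's skirt until the lid is home.
- rim (a point): Middle of the box's rim, 80 mm above its underside. Under each lid pad a stiff rubber seal corner stands 9 to 12 mm above the rim. About 11 to 15 N on the pad pushes it down to the stop, where it stays, no spring-back. The lid rocks: as one corner goes down the one diagonally across rises up to 12 mm; a pressed corner may lift again without harm. With all four seals down the lid lies flat.
- case: Bystander: a closed, latched grey parts case, 180 x 140 mm and 67 mm high, with steel latches on its ends and a black bar handle across the middle of its top (87 mm high over all); no thumb pads. Loose, about 0.95 kg. Origin: centre of its underside.
Things that resemble listed ones, but are neither listed nor needed, are in the scene too. Leave any turquoise look-alike of the box alone.

How it is judged:
By the outcome, as a careful person would: the job done as asked, in the order asked, and still so for the second after the job is handed in, with the robot touching nothing.
It also fails if it takes over 40 s, if anything falls off the work surface, if the arm or the gripper's body presses on something with over 40 N, if the wrist force passes 120 N, or if a joint passes its speed limit or range.

## Working session

There is one attempt and no reset: what is moved stays moved. The work goes in short steps, Python scripts to look and compute and a tool call to move; the robot and the scene stay as the last step left them, time stands still between calls to the robot, and variables do not carry over. Pictures are saved under pics/ and viewed, at most 10 in all, crops included, and the job is handed in when it is done.

Besides the shell and the picture viewer there is one more tool, called after "Call:" in YAML: its name, and indented under it one key for each argument. apply_moves: Moves the arm, as the interface text tells. Its arguments: {"type":"object","properties":{"increments":{"type":"array","items":{"type":"array","items":{"type":"number"}}}},"required":["increments"]}

```bash
mkdir -p pics
cat > h.py <<'E'
from station import manip
import numpy as np, cv2
from scipy.spatial.transform import Rotation as R
def q2R(q): return R.from_quat([q[1],q[2],q[3],q[0]]).as_matrix()
def camR(c):
    a=np.array(c["attitude"]); return a if a.shape==(3,3) else q2R(a)
def proj(c,p):
    v=camR(c).T@(np.array(p)-c["xyz"]); v=np.array([v[0],-v[1],-v[2]]); u=np.array(c["mtx"])@v; return u[:2]/u[2]
def onz(c,uv,z):
    d=np.linalg.inv(np.array(c["mtx"]))@[uv[0],uv[1],1]; d=camR(c)@[d[0],-d[1],-d[2]]; o=np.array(c["xyz"]); return o+d*(z-o[2])/d[2]
def save(c,n): cv2.imwrite(f"pics/{n}.png",c["image"][:,:,::-1])
E
python3 - <<'E'
from h import *
s=manip.sense(); print({k:np.round(v,3) for k,v in s.items()})
for n in("top","side"):
    c=manip.capture(n); save(c,n+"0"); print(n,c.keys(),c["xyz"],c["attitude"],c["mtx"])
    for t in("lid","box","rim","case"):
        for d in manip.pinpoint(c,t): print(t,round(d["p"],2),np.round(d["point"],4),proj(c,d["point"]).round())
E
```

```text
{'time_s': np.float64(0.0), 'joint_positions': array([-1.155,  0.707, -0.028,  1.485,  0.022,  0.951, -0.076]), 'joint_vel': array([-0.002,  0.   ,  0.   , -0.001, -0.002, -0.001,  0.002]), 'effort': array([ 0.0000e+00, -8.8322e+01,  1.2350e+00, -2.3616e+01,  1.7000e-02,
        6.0000e-03, -0.0000e+00]), 'tool_pos': array([0.254, 0.516, 0.303]), 'eef_rot': array([-0.   ,  0.227,  0.974, -0.001]), 'force': array([0.228, 0.433, 0.701]), 'torque': array([ 0.03 ,  0.031, -0.079]), 'finger_force': np.float64(0.0), 'grip_width': np.float64(0.086)}
top dict_keys(['image', 'mtx', 'xyz', 'attitude', 'shot']) [ 0.31010734 -0.06574554  1.10936319] [-0.7004253  -0.03447332  0.02801353  0.71234207] [[546.20430014   0.         324.86193342]
 [  0.         546.20430014 246.6277564 ]
 [  0.           0.           1.        ]]
lid 0.91 [ 0.5404 -0.1284  0.0903] [361. 172.]
box 0.97 [ 0.2286 -0.3361  0.0006] [466. 334.]
box 0.79 [0.3103 0.1898 0.0006] [204. 297.]
rim 0.65 [ 0.2334 -0.3339  0.0845] [476. 334.]
rim 0.59 [0.3075 0.1946 0.0812] [192. 299.]
case 0.78 [0.5667 0.1742 0.0049] [212. 172.]
side dict_keys(['image', 'mtx', 'xyz', 'attitude', 'shot']) [ 0.22396045 -0.629582    0.64686218] [ 0.90861643  0.38167722 -0.0637505  -0.15708138] [[439.76884351   0.         312.10670775]
 [  0.         439.76884351 235.93789173]
 [  0.           0.           1.        ]]
lid 0.67 [ 0.5451 -0.131   0.0903] [388. 232.]
box 0.67 [ 0.2273 -0.3353 -0.0011] [250. 416.]
box 0.58 [ 0.3113  0.1943 -0.0018] [231. 193.]
rim 0.96 [0.309  0.1897 0.0814] [225. 165.]
rim 0.77 [ 0.2332 -0.3327  0.0763] [248. 389.]
case 0.84 [5.654e-01 1.689e-01 4.000e-04] [336. 176.]
```

View pics/top0.png

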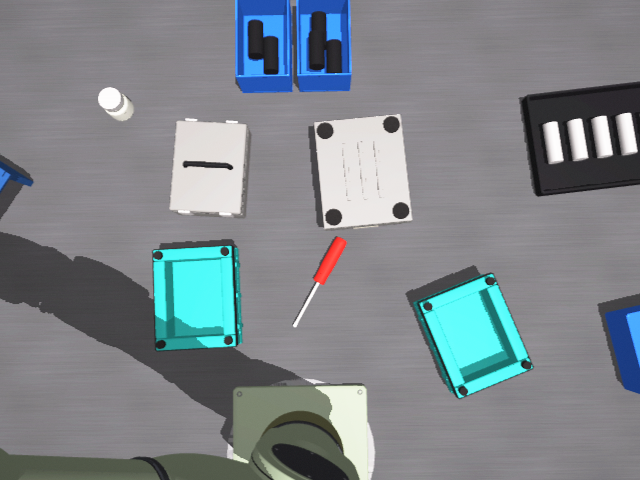

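View pics/side0.png

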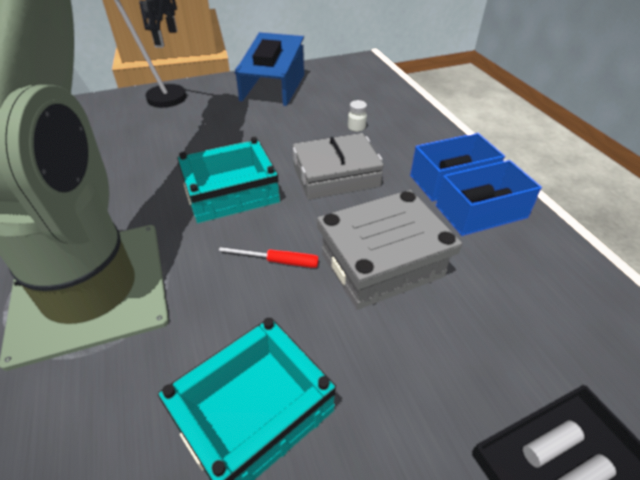

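Candidates in the top picture: the grey padded lid (361,172), the case with the handle (212,172), and turquoise boxes at (204,297) and (466,334). I choose (361,172), the only grey one with four round pads.

```bash
cat >> h.py <<'E'
def pads(c,z=0.101):
    h=onz; out=[]
    rough=[proj(c,[0.5404+a,-0.1284+b,z]) for a,b in((0,0),)][0]
    g=c["image"].max(2); m=(g<60).astype(np.uint8)
    n,l,st,ce=cv2.connectedComponentsWithStats(m)
    for i in range(1,n):
        if 80<st[i,4]<500 and np.hypot(*(ce[i]-rough))<90: out.append((ce[i],st[i,4],onz(c,ce[i],z)))
    return out
E
python3 - <<'E'
from h import *
for n in("top","side"):
    c=manip.capture(n)
    P=pads(c)
    for p in P: print(n,p[0].round(1),p[1],p[2].round(4))
    x,y=[int(v) for v in proj(c,[0.543,-0.128,0.09])]
    cv2.imwrite(f"pics/crop_{n}.png",cv2.resize(c["image"][y-80:y+90,x-90:x+90,::-1],None,fx=3,fy=3,interpolation=cv2.INTER_CUBIC))
E
```

```text
top [390.9 124.6] 160 [ 0.6286 -0.1857  0.101 ]
top [324.8 130.9] 160 [ 0.6191 -0.0607  0.101 ]
top [400.4 210.8] 162 [ 0.4642 -0.1989  0.101 ]
top [333.1 217.5] 147 [ 0.4537 -0.0735  0.101 ]
side [407.3 196.3] 89 [ 0.6191 -0.0635  0.101 ]
side [330.9 219.4] 109 [ 0.4547 -0.0754  0.101 ]
side [446.2 237.7] 129 [ 0.6286 -0.1887  0.101 ]
side [363.9 266.2] 152 [ 0.4644 -0.201   0.101 ]
```

```bash
cd pics; python3 -c "
import cv2,numpy as np
a=cv2.imread('crop_top.png');b=cv2.imread('crop_side.png')
cv2.imwrite('crop_both.png',cv2.resize(np.hstack([a,b]),(800,378)))"
```

```text
(no output)
```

View pics/crop_both.png

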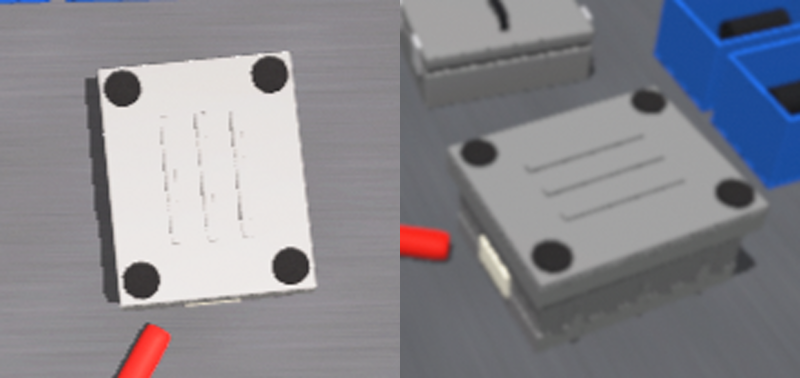

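The crop shows four black pads, one at each lid corner. In the top picture they are at (325,131), (391,125), (400,211) and (333,217). They measure 166 x 126 mm apart, as specified, and both cameras agree to within 3 mm. I'll start with the far-left pad A.

```bash
cat >> h.py <<'E'
PADS=dict(A=(.619,-.062),B=(.6286,-.187),C=(.4643,-.200),D=(.4542,-.0745))
def go(t,z=None):
    s=manip.sense(); p=s["tool_pos"]; M=q2R(s["eef_rot"])
    tgt=np.array([*PADS[t],p[2] if z is None else z]); 
    return (M.T@(tgt-p)*1000).round(1)
E
python3 - <<'E'
from h import *
print(go("A"),go("A",.304)); a=go("A")
s=manip.sense();M=q2R(s["eef_rot"])
P={k:M.T@np.array([*v,0])*1000 for k,v in PADS.items()}
for x,y in("AB","BC","CD"): print(x,y,(P[y]-P[x]).round(1))
E
```

```text
[-5.827e+02 -3.570e+02  1.000e-01] [-5.827e+02 -3.570e+02 -1.000e-01]
A B [ -63.9 -107.9    0. ]
B C [141.6 -84.3   0. ]
C D [ 64.5 108.1  -0. ]
```

Call:
apply_moves:
  increments:
    - [-26,-16,0,0,0]
    - [-26,-16,0,0,0]
    - [-26,-16,0,0,0]
    - [-26,-16,0,0,0]
    - [-26,-16,0,0,0]
    - [-26,-16,0,0,0]
    - [-26,-16,0,0,0]
    - [-26,-16,0,0,0]
    - [-26,-16,0,0,0]
    - [-26,-16,0,0,0]

```text
time_s: 1.43
tool_pos: [0.4172, 0.256, 0.304]
eef_rot: [0.0, 0.227, 0.974, 0.0]
force: [0.4, -0.3, -0.1]
grip_width: -0.0001
finger_force: 0.0
```

Call:
apply_moves:
  increments:
    - [-26,-16,0,0,0]
    - [-26,-16,0,0,0]
    - [-26,-16,0,0,0]
    - [-26,-16,0,0,0]
    - [-26,-16,0,0,0]
    - [-26,-16,0,0,0]
    - [-26,-16,0,0,0]
    - [-26,-16,0,0,0]
    - [-26,-16,0,0,0]
    - [-26,-16,0,0,0]

```text
time_s: 2.27
tool_pos: [0.5797, -0.0026, 0.304]
eef_rot: [0.0, 0.227, 0.974, -0.0]
force: [0.8, 0.2, -0.8]
grip_width: 0.0002
finger_force: 0.0
```

```bash
python3 -c "
from h import *
print(go('A')); s=manip.sense(); print(s['time_s'],s['tool_pos'],s['eef_rot'],s['force'],s['grip_width'])"
```

```text
[-61.5 -35.9   0. ]
2.2667 [ 0.57973679 -0.0026119   0.30397598] [ 4.16502074e-05  2.26979549e-01  9.73899524e-01 -2.36718858e-05] [ 0.80877055  0.17579976 -0.81814302] 0.00016283079121519716
```

Call:
apply_moves:
  increments:
    - [-20,-12,10,0,0]
    - [-20,-12,20,0,0]
    - [-21.5,-12,20,0,0]
    - [0,0,20,0,0]
    - [0,0,20,0,0]
    - [0,0,15,0,0]
    - [0,0,10,0,0]
    - [0,0,0,0,0]
    - [0,0,0,0,0]
    - [0,0,0,0,0]

```text
time_s: 3.1
tool_pos: [0.6187, -0.0606, 0.19]
eef_rot: [0.001, 0.227, 0.974, 0.0]
force: [-0.6, 0.2, 0.7]
grip_width: -0.0003
finger_force: 0.0
```

```bash
python3 -c "
from h import *
print(go('A')); s=manip.sense(); print(s['tool_pos'],s['force'])
c=manip.capture('side'); x,y=390,190
cv2.imwrite('pics/near.png',cv2.resize(c['image'][y-110:y+110,x-120:x+120,::-1],None,fx=2.5,fy=2.5))"
```

```text
[-0.9 -1.2  0. ]
[ 0.61873796 -0.06056335  0.1899517 ] [-0.6296683   0.2083925   0.71614509]
```

View pics/near.png

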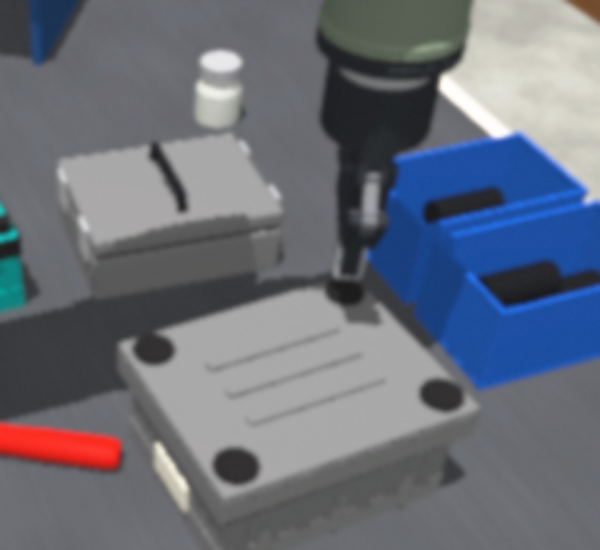

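The closed fingertips hover over far-left pad A, at (345,290) in the crop. Now I press slowly.

Call:
apply_moves:
  increments:
    - [-1,-1,4,0,0]
    - [0,0,4,0,0]
    - [0,0,3,0,0]
    - [0,0,3,0,0]
    - [0,0,2,0,0]
    - [0,0,2,0,0]
    - [0,0,2,0,0]
    - [0,0,2,0,0]
    - [0,0,2,0,0]
    - [0,0,0,0,0]

```text
time_s: 3.98
tool_pos: [0.6191, -0.0614, 0.1653]
eef_rot: [0.0, 0.227, 0.974, 0.0]
force: [-1.4, 2.1, 10.2]
grip_width: -0.0003
finger_force: 4.9
```

Call:
apply_moves:
  increments:
    - [0,0,1,0,0]
    - [0,0,1,0,0]
    - [0,0,0.5,0,0]
    - [0,0,0.5,0,0]
    - [0,0,0,0,0]
    - [0,0,0,0,0]
    - [0,0,0,0,0]
    - [0,0,0,0,0]
    - [0,0,0,0,0]
    - [0,0,0,0,0]

```text
time_s: 4.82
tool_pos: [0.6192, -0.0614, 0.1638]
eef_rot: [0.001, 0.227, 0.974, 0.0]
force: [-8.9, 3.7, 33.8]
grip_width: 0.0
finger_force: 16.7
```

Force has risen to 34 N with the tip at 91 mm, so corner A is at the stop. Next is B.

Call:
apply_moves:
  increments:
    - [0,0,-20,0,0]
    - [0,0,-20,0,0]
    - [-16,-27,0,0,0]
    - [-16,-27,0,0,0]
    - [-16,-27,0,0,0]
    - [-16,-27,0,0,0]
    - [0,0,10,0,0]
    - [0,0,5,0,0]
    - [0,0,0,0,0]
    - [0,0,0,0,0]

```text
time_s: 5.65
tool_pos: [0.6286, -0.1858, 0.1868]
eef_rot: [-0.0, 0.226, 0.974, 0.0]
force: [0.2, 0.9, 0.1]
grip_width: -0.0002
finger_force: 0.0
```

```bash
python3 -c "
from h import *
print(go('B'),manip.sense()['tool_pos'],manip.sense()['force'])
c=manip.capture('side')
for p in pads(c): print(p[0].round(1),p[2].round(4))"
```

```text
[-0.5 -1.1 -0. ] [ 0.62861416 -0.1857861   0.18676304] [0.2274929  0.86665437 0.13977794]
[407.3 196.6] [ 0.6187 -0.0644  0.101 ]
[331.1 219.4] [ 0.4552 -0.0756  0.101 ]
[447.2 238.5] [ 0.6291 -0.1911  0.101 ]
[363.9 265.9] [ 0.4647 -0.2004  0.101 ]
```

Call:
apply_moves:
  increments:
    - [0,-1,4,0,0]
    - [0,0,4,0,0]
    - [0,0,3,0,0]
    - [0,0,2,0,0]
    - [0,0,2,0,0]
    - [0,0,2,0,0]
    - [0,0,2,0,0]
    - [0,0,2,0,0]
    - [0,0,0,0,0]
    - [0,0,0,0,0]

```text
time_s: 6.53
tool_pos: [0.6284, -0.1878, 0.1663]
eef_rot: [0.0, 0.227, 0.974, 0.0]
force: [-0.5, 0.6, 6.1]
grip_width: -0.0002
finger_force: 2.7
```

Call:
apply_moves:
  increments:
    - [0,0,1,0,0]
    - [0,0,1,0,0]
    - [0,0,0.5,0,0]
    - [0,0,0.5,0,0]
    - [0,0,0,0,0]
    - [0,0,0,0,0]
    - [0,0,0,0,0]
    - [0,0,0,0,0]
    - [0,0,0,0,0]
    - [0,0,0,0,0]

```text
time_s: 7.37
tool_pos: [0.6285, -0.1878, 0.1637]
eef_rot: [0.001, 0.227, 0.974, 0.0]
force: [-1.3, 1.2, 11.4]
grip_width: 0.0004
finger_force: 5.7
```

Not yet at the stop, so I press further.

Call:
apply_moves:
  increments:
    - [0,0,0.5,0,0]
    - [0,0,0.5,0,0]
    - [0,0,0.5,0,0]
    - [0,0,0.5,0,0]
    - [0,0,0,0,0]
    - [0,0,0,0,0]
    - [0,0,0,0,0]
    - [0,0,0,0,0]
    - [0,0,0,0,0]
    - [0,0,0,0,0]

```text
time_s: 8.2
tool_pos: [0.6285, -0.1879, 0.1633]
eef_rot: [0.001, 0.227, 0.974, 0.0]
force: [-9.5, 2.3, 35.5]
grip_width: -0.0001
finger_force: 17.8
```

B is at the stop too: 35 N with the tip at 90.3 mm. Next is C.

Call:
apply_moves:
  increments:
    - [0,0,-20,0,0]
    - [0,0,-20,0,0]
    - [28,-17,0,0,0]
    - [28,-17,0,0,0]
    - [28,-17,0,0,0]
    - [28,-17,0,0,0]
    - [28,-16,0,0,0]
    - [0,0,5,0,0]
    - [0,0,0,0,0]
    - [0,0,0,0,0]

```text
time_s: 9.03
tool_pos: [0.4661, -0.2014, 0.196]
eef_rot: [0.0, 0.227, 0.974, 0.0]
force: [0.2, -0.1, -0.6]
grip_width: -0.0
finger_force: 0.0
```

```bash
python3 -c "
from h import *
print(go('C'),manip.sense()['tool_pos'],manip.sense()['force'])
c=manip.capture('side')
for p in pads(c): print(p[0].round(1),p[2].round(4))"
```

```text
[ 2.2  0.5 -0. ] [ 0.46607487 -0.20142246  0.1959994 ] [ 0.20291738 -0.07125394 -0.60325481]
[331.5 219.1] [ 0.456 -0.075  0.101]
[445.6 241.3] [ 0.6226 -0.1962  0.101 ]
[366.3 259.8] [ 0.4741 -0.1894  0.101 ]
```

Call:
apply_moves:
  increments:
    - [2,0,6,0,0]
    - [0,0,6,0,0]
    - [0,0,4,0,0]
    - [0,0,4,0,0]
    - [0,0,3,0,0]
    - [0,0,2,0,0]
    - [0,0,2,0,0]
    - [0,0,2,0,0]
    - [0,0,2,0,0]
    - [0,0,0,0,0]

```text
time_s: 9.92
tool_pos: [0.4633, -0.201, 0.1648]
eef_rot: [-0.0, 0.227, 0.974, -0.0]
force: [-3.2, -2.9, 8.7]
grip_width: 0.0007
finger_force: 4.4
```

Call:
apply_moves:
  increments:
    - [0,0,0.5,0,0]
    - [0,0,0.5,0,0]
    - [0,0,0.5,0,0]
    - [0,0,0.5,0,0]
    - [0,0,0,0,0]
    - [0,0,0,0,0]
    - [0,0,0,0,0]
    - [0,0,0,0,0]
    - [0,0,0,0,0]
    - [0,0,0,0,0]

```text
time_s: 10.75
tool_pos: [0.4632, -0.201, 0.1635]
eef_rot: [-0.0, 0.227, 0.974, -0.001]
force: [-8.0, -1.5, 24.0]
grip_width: -0.0002
finger_force: 12.2
```

Call:
apply_moves:
  increments:
    - [0,0,0.5,0,0]
    - [0,0,0.5,0,0]
    - [0,0,0,0,0]
    - [0,0,0,0,0]
    - [0,0,0,0,0]
    - [0,0,0,0,0]
    - [0,0,-10,0,0]
    - [0,0,-20,0,0]
    - [0,0,-10,0,0]
    - [0,0,0,0,0]

```text
time_s: 11.58
tool_pos: [0.4641, -0.2008, 0.2034]
eef_rot: [0.001, 0.227, 0.974, -0.0]
force: [-0.2, 1.1, -0.2]
grip_width: -0.0002
finger_force: 0.0
```

Call:
apply_moves:
  increments:
    - [16,27,0,0,0]
    - [16,27,0,0,0]
    - [16,27,0,0,0]
    - [16,27,0,0,0]
    - [0,0,5,0,0]
    - [0,0,5,0,0]
    - [0,0,0,0,0]
    - [0,0,0,0,0]
    - [0,0,0,0,0]
    - [0,0,0,0,0]

```text
time_s: 12.42
tool_pos: [0.4539, -0.0761, 0.1919]
eef_rot: [0.0, 0.228, 0.974, -0.0]
force: [0.1, -0.6, -0.1]
grip_width: -0.0001
finger_force: 0.0
```

```bash
python3 -c "
from h import *
print(go('D'),manip.sense()['tool_pos'],manip.sense()['force'])"
```

```text
[ 0.5  1.6 -0. ] [ 0.45391924 -0.07611322  0.1919217 ] [ 0.05940797 -0.56993116 -0.07258534]
```

Call:
apply_moves:
  increments:
    - [0,2,5,0,0]
    - [0,0,5,0,0]
    - [0,0,4,0,0]
    - [0,0,4,0,0]
    - [0,0,2,0,0]
    - [0,0,2,0,0]
    - [0,0,2,0,0]
    - [0,0,2,0,0]
    - [0,0,1,0,0]
    - [0,0,0,0,0]

```text
time_s: 13.25
tool_pos: [0.4543, -0.0736, 0.1645]
eef_rot: [-0.001, 0.227, 0.974, -0.0]
force: [-2.6, 1.3, 2.4]
grip_width: 0.0
finger_force: 1.4
```

Call:
apply_moves:
  increments:
    - [0,0,0.5,0,0]
    - [0,0,0.5,0,0]
    - [0,0,0.5,0,0]
    - [0,0,0.5,0,0]
    - [0,0,0.5,0,0]
    - [0,0,0,0,0]
    - [0,0,0,0,0]
    - [0,0,0,0,0]
    - [0,0,0,0,0]
    - [0,0,0,0,0]

```text
time_s: 14.08
tool_pos: [0.4542, -0.0735, 0.1626]
eef_rot: [-0.0, 0.227, 0.974, -0.0]
force: [-6.8, 2.4, 20.8]
grip_width: 0.0002
finger_force: 10.0
```

Call:
apply_moves:
  increments:
    - [0,0,0.5,0,0]
    - [0,0,0.5,0,0]
    - [0,0,0.5,0,0]
    - [0,0,0,0,0]
    - [0,0,0,0,0]
    - [0,0,0,0,0]
    - [0,0,0,0,0]
    - [0,0,0,0,0]
    - [0,0,0,0,0]
    - [0,0,0,0,0]

```text
time_s: 14.92
tool_pos: [0.4542, -0.0735, 0.1623]
eef_rot: [0.0, 0.227, 0.974, -0.0]
force: [-12.0, 3.4, 60.6]
grip_width: -0.0001
finger_force: 30.4
```

Call:
apply_moves:
  increments:
    - [0,0,-20,0,0]
    - [0,0,-30,0,0]
    - [20,30,-20,0,0]
    - [20,30,-20,0,0]
    - [20,30,0,0,0]
    - [20,30,0,0,0]
    - [20,30,0,0,0]
    - [0,0,0,0,0]
    - [0,0,0,0,0]
    - [0,0,0,0,0]

```text
time_s: 15.75
tool_pos: [0.4314, 0.1046, 0.2506]
eef_rot: [-0.0, 0.227, 0.974, -0.0]
force: [0.5, -0.7, 0.2]
grip_width: 0.0002
finger_force: 0.0
```

Run:
```python
from h import *
print(manip.sense()['tool_pos'])
for n in("top","side"):
    c=manip.capture(n)
    for p in pads(c,.09): print(n,p[0].round(1),p[1],p[2].round(4))
    for d in manip.pinpoint(c,"lid")[:1]: print(d)
    x,y=[int(v) for v in proj(c,[0.543,-0.128,0.07])]
    if n=="side": cv2.imwrite("pics/end_side.png",cv2.resize(c["image"][y-75:y+85,x-90:x+90,::-1],None,fx=4,fy=3.7,interpolation=cv2.INTER_CUBIC))
    save(c,"end_"+n+"_full")
```

```text
[0.43143079 0.10459362 0.25064083]
top [389.1 127.2] 84 [ 0.6272 -0.1834  0.09  ]
top [324.6 133.5] 86 [ 0.6173 -0.0603  0.09  ]
{'point': [0.5392, -0.1286, 0.0822], 'p': 0.59}
side [406.8 200. ] 91 [ 0.6207 -0.062   0.09  ]
side [331.2 223.6] 106 [ 0.4557 -0.0752  0.09  ]
side [445.6 241.4] 125 [ 0.6306 -0.1876  0.09  ]
side [363.9 270.3] 151 [ 0.4655 -0.2009  0.09  ]
{'point': [0.5453, -0.1312, 0.0782], 'p': 0.96}
```

View pics/end_side.png

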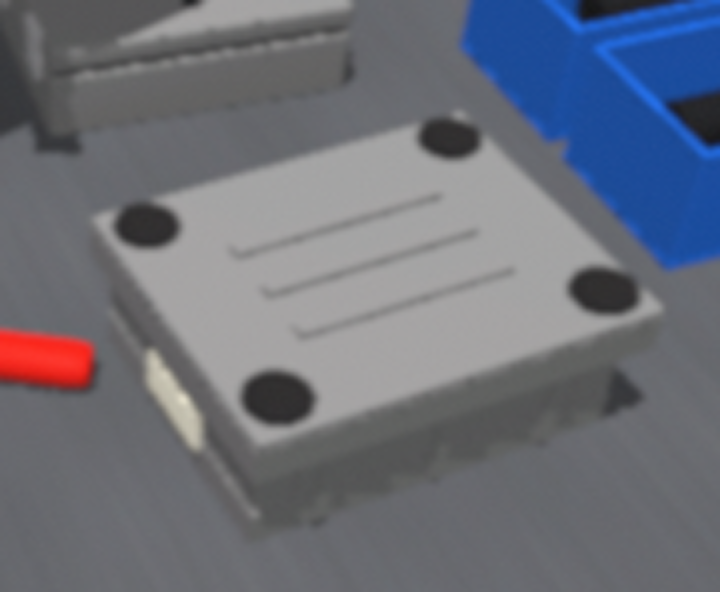

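All four pads are lower by about 4 px and level, and no band shows under the skirt. There is plenty of time, so I'll test A once more, since it was pressed first and stopped slightly higher.

```bash
python3 -c "
from h import *
print(go('A'))"
```

```text
[-241.7  -65.7    0. ]
```

Call:
apply_moves:
  increments:
    - [-30,-8,0,0,0]
    - [-30,-8,0,0,0]
    - [-30,-8,0,0,0]
    - [-30,-8,0,0,0]
    - [-30,-8,0,0,0]
    - [-30,-8,0,0,0]
    - [-30,-8,10,0,0]
    - [-30,-8,20,0,0]
    - [-2,-2,20,0,0]
    - [0,0,20,0,0]

```text
time_s: 16.78
tool_pos: [0.6196, -0.0638, 0.1794]
eef_rot: [0.0, 0.229, 0.974, -0.0]
force: [0.2, 0.9, -0.1]
grip_width: -0.0003
finger_force: 0.0
```

Call:
apply_moves:
  increments:
    - [0,0,5,0,0]
    - [0,0,5,0,0]
    - [0,0,3,0,0]
    - [0,0,2,0,0]
    - [0,0,1,0,0]
    - [0,0,0.5,0,0]
    - [0,0,0,0,0]
    - [0,0,0,0,0]
    - [0,0,0,0,0]
    - [0,0,0,0,0]

```text
time_s: 17.62
tool_pos: [0.6193, -0.061, 0.1646]
eef_rot: [0.0, 0.227, 0.974, -0.0]
force: [-0.0, 0.2, -0.1]
grip_width: -0.0002
finger_force: 0.0
```

Call:
apply_moves:
  increments:
    - [0,0,0.5,0,0]
    - [0,0,0.5,0,0]
    - [0,0,0.5,0,0]
    - [0,0,0.5,0,0]
    - [0,0,0.5,0,0]
    - [0,0,0,0,0]
    - [0,0,0,0,0]
    - [0,0,0,0,0]
    - [0,0,0,0,0]
    - [0,0,0,0,0]

```text
time_s: 18.45
tool_pos: [0.6193, -0.061, 0.1627]
eef_rot: [0.0, 0.227, 0.974, -0.0]
force: [-4.4, -0.5, 14.6]
grip_width: 0.0002
finger_force: 7.3
```

Call:
apply_moves:
  increments:
    - [0,0,0.5,0,0]
    - [0,0,0.5,0,0]
    - [0,0,0,0,0]
    - [0,0,0,0,0]
    - [0,0,0,0,0]
    - [0,0,0,0,0]
    - [0,0,0,0,0]
    - [0,0,0,0,0]
    - [0,0,0,0,0]
    - [0,0,0,0,0]

```text
time_s: 19.28
tool_pos: [0.6194, -0.061, 0.1626]
eef_rot: [0.0, 0.227, 0.974, 0.0]
force: [-10.8, 1.4, 29.5]
grip_width: -0.0001
finger_force: 15.2
```

Call:
apply_moves:
  increments:
    - [0,0,-20,0,0]
    - [0,0,-30,0,0]
    - [0,0,-30,0,0]
    - [0,0,-30,0,0]
    - [0,0,0,0,0]
    - [0,0,0,0,0]
    - [0,0,0,0,0]
    - [0,0,0,0,0]
    - [0,0,0,0,0]
    - [0,0,0,0,0]

```text
time_s: 20.12
tool_pos: [0.6191, -0.061, 0.2702]
eef_rot: [-0.001, 0.227, 0.974, -0.0]
force: [0.6, -1.0, 0.7]
grip_width: -0.0003
finger_force: 0.0
```

Run:
```python
from h import *
c=manip.capture("side")
for p in pads(c,.09): print(p[0].round(1),p[1],p[2].round(4))
for d in manip.pinpoint(c,"case")[:1]: print(d)
```

```text
[407.6 199.6] 110 [ 0.6227 -0.0615  0.09  ]
[330.9 223.3] 111 [ 0.4555 -0.0743  0.09  ]
[445.4 241.4] 121 [ 0.6302 -0.1876  0.09  ]
[364.  270.3] 148 [ 0.4656 -0.2009  0.09  ]
{'point': [0.5623, 0.1698, -0.0001], 'p': 0.58}
```

A is home. One last check on C, since I never read its peak force.

Call:
apply_moves:
  increments:
    - [13,-32,0,0,0]
    - [13,-32,0,0,0]
    - [13,-32,0,0,0]
    - [13,-32,0,0,0]
    - [13,-32,20,0,0]
    - [13,-33,20,0,0]
    - [0,0,20,0,0]
    - [0,0,20,0,0]
    - [0,0,10,0,0]
    - [0,0,0,0,0]

```text
time_s: 21.05
tool_pos: [0.4634, -0.1995, 0.1791]
eef_rot: [-0.001, 0.227, 0.974, 0.0]
force: [-1.1, -1.6, -0.2]
grip_width: -0.0001
finger_force: 0.0
```

```bash
python3 -c "
from h import *
print(go('C'),manip.sense()['tool_pos'])"
```

```text
[-1. -0. -0.] [ 0.46342301 -0.19953571  0.17914961]
```

Call:
apply_moves:
  increments:
    - [0,0,5,0,0]
    - [0,0,5,0,0]
    - [0,0,3,0,0]
    - [0,0,2,0,0]
    - [0,0,1,0,0]
    - [0,0,0.5,0,0]
    - [0,0,0.5,0,0]
    - [0,0,0.5,0,0]
    - [0,0,0,0,0]
    - [0,0,0,0,0]

```text
time_s: 21.88
tool_pos: [0.464, -0.1997, 0.1635]
eef_rot: [0.0, 0.227, 0.974, -0.0]
force: [-0.3, -0.1, 0.4]
grip_width: 0.0001
finger_force: 0.0
```

Call:
apply_moves:
  increments:
    - [0,0,0.5,0,0]
    - [0,0,0,0,0]
    - [0,0,0,0,0]
    - [0,0,0,0,0]
    - [0,0,0,0,0]
    - [0,0,0,0,0]
    - [0,0,0,0,0]
    - [0,0,0,0,0]
    - [0,0,0,0,0]
    - [0,0,0,0,0]

```text
time_s: 22.72
tool_pos: [0.4641, -0.1997, 0.163]
eef_rot: [0.0, 0.227, 0.974, -0.0]
force: [-0.7, 0.8, 6.5]
grip_width: -0.0001
finger_force: 2.7
```

Contact comes exactly at the home height of 90 mm. I press once more and retreat.

Call:
apply_moves:
  increments:
    - [0,0,0.5,0,0]
    - [0,0,0.5,0,0]
    - [0,0,0,0,0]
    - [0,0,0,0,0]
    - [0,0,0,0,0]
    - [0,0,0,0,0]
    - [0,0,0,0,0]
    - [0,0,0,0,0]
    - [0,0,0,0,0]
    - [0,0,0,0,0]

```text
time_s: 23.55
tool_pos: [0.4641, -0.1997, 0.1626]
eef_rot: [0.0, 0.227, 0.974, -0.0]
force: [-3.8, 1.5, 21.7]
grip_width: 0.0001
finger_force: 10.5
```

Call:
apply_moves:
  increments:
    - [0,0,-20,0,0]
    - [0,0,-30,0,0]
    - [0,0,-30,0,0]
    - [0,0,-30,0,0]
    - [0,0,0,0,0]
    - [0,0,0,0,0]
    - [0,0,0,0,0]
    - [0,0,0,0,0]
    - [0,0,0,0,0]
    - [0,0,0,0,0]

```text
time_s: 24.38
tool_pos: [0.4639, -0.1996, 0.2713]
eef_rot: [-0.001, 0.227, 0.974, 0.0]
force: [-0.2, -0.7, 0.8]
grip_width: -0.0003
finger_force: 0.0
```

Run:
```python
from h import *
c=manip.capture("side")
for p in pads(c,.09): print(p[0].round(1),p[1],p[2].round(4))
print(manip.finish_job())
```

```text
[406.9 200.2] 87 [ 0.6205 -0.0627  0.09  ]
[370.9 211.7] 219 [ 0.5393 -0.0698  0.09  ]
[331.1 223.4] 164 [ 0.4558 -0.0746  0.09  ]
[445.5 241.4] 119 [ 0.6304 -0.1876  0.09  ]
[364.5 270.4] 157 [ 0.4664 -0.2013  0.09  ]
the job is handed in; nothing more can be done
None
```

The dry box lid is pressed home at all four corners, one at a time, with the pads measuring level at about 90 mm; the grey case was left untouched, and the job was handed in at about 24 s.

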